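# Mesh the coupling hub on the press spindle and lock it

### The arm

A 7-joint arm with a two-finger parallel gripper is mounted at the origin on the work surface. World frame = base frame: x ahead of the robot, y to its left, z up, the work surface at z = 0. Lengths are in m, angles in rad, forces in N, time in s.
With the tool pointing down it reaches from about 0.35 to 0.9 m from the base axis. Payload 8.1 kg.
Tool frame: the origin (TCP) lies midway between the tips of the shut fingers; the grasp point (between the pads) lies arm.grip_point_offset behind it (arm.grip_point_offset is the distance from the TCP to the grasp point, in m); y points along the fingers, z is the direction in which the jaws open and shut, and the axes are right-handed (so a half turn about y gives the same grasp; the last joint's range is limited). The gripper opens to 92 mm and grips with 3 to 60 N. Pads are 19 mm wide; open, the fingers measure 130 mm over their backs; the gripper's body (75 mm by 190 mm) begins 47 mm behind the grasp point.
Start: joints at [-1.398, 0.434, 0.025, 1.573, -0.012, 1.134, -0.075], TCP at [0.17, 0.601, 0.227] pointing down, gripper open.
Joint ranges: [-2.62, 2.62], [-0.44, 2.09], [-1.27, 1.32], [0.08, 2.57], [-1.32, 4.46], [0.12, 2], [-2.74, 2.74]. Speed limits (rad/s): [2.22, 2.22, 3.01, 3.01, 3.14, 3.14, 3.14].

### API

Orientations are given as a rotation vector (axis times angle).
In Python, from cell import arm, get_image, camera_info gives the robot as it stands.
- The arm moves only by the tool carry_out, never from a script. Its argument "steps" is one flat list of numbers, 5 for each row, row after row: the opening, from 0 (shut) to 1 (fully open), then the shift along the world's x, y, z in units of 0.1 m (1.0 is 0.1 m), then the turn about the world's z in units of 45 degrees (1.0 is 45 degrees). In form: [hand, dx, dy, dz, spin, hand, dx, dy, dz, spin, ...]. A call has 1 to 12 rows; each row is the pose to reach, as a shift and turn from the pose commanded when the call began; what a row does not reach only later rows make up. A row lasts 1/10 s, in which the tool goes at most 50 mm and 8.59 degrees, less where a joint would pass 70% of its speed; a pose out of reach is approached as far as the arm can. A call with a number of a shift or a turn outside -1 to 1 is refused whole. A call with a gripper value outside its range is refused whole. The fingers move at their own pace and stop on an object; "grip_force" is the grip in N (left out, the last holds). Time passes only in rows, so rows that repeat a pose let the fingers close. It gives the time, the measured TCP pose, the force and the opening at its end, in the units of the state.
- arm.observe(): the state, without advancing time (a new reading comes with each control period).
- get_image(name): name is "side" or "top" or "wrist"; returns (picture, depth): 400x640x3 uint8, red, green, blue; 400x640 float32, m along the optical axis (not along the pixel's ray), 0 where there is no reading.
- camera_info(name): a dict with "fovy" (degrees; the focal length in pixels is half the picture's height over the tangent of half this angle, whatever the lens; pixels are square), "cx", "cy" (the principal point, pixels), "R" (3x3) and "t" (3): a world point X has camera coordinates R X + t; the wrist camera has in their place "tool_from_camera" (4x4, takes a point from camera to tool coordinates, whose origin is the TCP and whose axes are the tool frame's). Camera axes: x right, y down, z forward; pixel columns grow to the right and rows downward; lengths in m; the calibration is good to about 2 mm. A picture is of the moment at which its call begins: read the wrist's pose just before it. camera_info takes no time and is no camera call.
- arm.sign_off(): hands the job in, once; it reports no verdict.
The state is a dict: "clock": time; "joints": joint angles; "dq": joint speeds; "joint_efforts": joint torques, N m; "position": TCP position; "ee_rot": TCP orientation; "force": force on the tool from outside, world axes, zero at the start; "ft_torque": the same for the moment, N m; "width": opening from 0.0 (shut) to 1.0 (fully open).
Only numpy, scipy, OpenCV 4.12 (cv2) and the standard library are available. Lean on these libraries where they do the work, as an engineer would, in place of code of your own. Each camera call takes 0.05 s, during which the arm holds its last target. There are 200 camera calls.

### The job

The steel coupling hub is perched on the nose of the upright splined press spindle with its teeth not yet engaged. Without lifting it off, push it down while rocking it to and fro until the teeth mesh, and press it fully home on its seat; then swing the keeper all the way in to its stop, over the hub's flange, to lock it. Leave the other things on the bench where they are.

Things in the scene. Friction and masses are not known exactly. Their poses are not given: they have to be found in the camera images.
- hub: Loose steel coupling hub, about 0.5 kg: boss 66 mm across (0 to 18 mm above the underside), flange 92 mm across (18 to 36 mm). Origin: centre of the underside, z up the bore. The open 43 mm bore has 8 teeth inside, 45 deg apart, one centred on hub x. At the start it sits upright on the spindle's nose, free to turn, 24 mm above its seat, its teeth against the ends of the spindle's teeth.
- tongue (a point): Top centre of the hub's tongue, on the hub's axis, 62 mm above its underside. The tongue is a bar across the flange: 62 mm long along the hub's x, 14 mm wide along the hub's y, 26 mm tall. The flat flange top lies 26 mm below this point and is free on both sides of the tongue (the bore opens within 22 mm of the axis).
- stand: White cast stand fixed to the bench, foot plate 170 x 230 x 14 mm; origin on the bench under the spindle axis, z along it. Upright steel spindle: 8 straight teeth (40 mm across teeth, 30 mm core), one centred on the stand's x, from 62 to 86 mm height, then a plain 30 mm nose up to 96 mm. The keeper's post, 22 mm thick, stands at x 0, y -80 mm in its frame.
- seat (a point): On the spindle axis at the seat, the flat shoulder at the foot of the teeth, 62 mm above the bench; axes as the stand. The hub is home when its underside is on it. It goes down only when each hub tooth is midway between two spindle teeth: hub yaw minus stand yaw = 22.5 deg modulo 45 deg, with about 0.1 rad of play either side.
- lifter (a joint): Travel (m) of the three stiff pins around the spindle that carry the hub: 0 raised, level with the tops of the spindle teeth; 0.024 flush with the seat. They do not spring back; they slide down under about 11 N in all. The hub's weight (about 5 N) does not move them, so it must be pressed all the way.
- keeper (a joint): Turn of the keeper, a flat steel latch on top of the post (rad): 0 turned out, 1.5 at its stop, its arm pointing at the spindle and lying 10 mm over the edge of the flange. Grows counter-clockwise seen from above. Stiff (about 0.06 N m), stays where left. Its underside is 101 mm above the bench, 2.8 mm over a hub that is home; a hub not home blocks it.
- keeper_pivot (a point): On the keeper's turning axis (vertical), at the keeper's underside.
- keeper_pin (a point): Top centre of the upright pin on the keeper's tail, the end away from its arm: 12 mm diameter, standing 32 mm above the tail (top 141 mm above the bench), 48 mm from the turning axis. Push it round the axis to turn the keeper.
- die_block: Bystander: a dark steel block 50 x 50 x 30 mm with a brass button on top; origin at its underside or middle.
- bush: Bystander: a plain brass bush, 40 mm outside, 35 mm tall; origin at its underside or middle.
- big_nut: Bystander: a steel hex nut 40 mm across flats, 18 mm thick; origin at its underside or middle.
- spanner: Bystander: a steel spanner lying flat; origin at its underside or middle.
- screwdriver: Bystander: a screwdriver lying flat; origin at its underside or middle.
- oil_tin: Bystander: a bare metal can 56 mm across, 110 mm tall; origin at its underside or middle.
- ram_pin: Bystander: a brass headed pin standing upright, 40 mm across, 80 mm tall; origin at its underside or middle.
Mind the look-alikes: they are no part of the job. What is shaped like the hub but blue or red is not meant.

How it is judged:
On the way:
1. the hub is fully home on the seat, meshed, while the keeper is still outside (z of hub in the frame of seat between -0.003 and 0.003 m and horizontal distance between hub and seat below 0.003 m and angle between the z axis of hub and the z axis of stand, either way round below 0.06 rad and value of joint keeper below 1.2 rad), for 0.2 s.
At the end, for the whole second after the job is handed in: The hub sits at rest on the seat (underside within 3 mm of it, within 3 mm of the axis, square within 0.06 rad) and the keeper is turned in over its flange (more than 1.38 rad of 1.5) (z of hub in the frame of seat between -0.003 and 0.003 m and horizontal distance between hub and seat below 0.003 m and angle between the z axis of hub and the z axis of stand, either way round below 0.06 rad and value of joint keeper above 1.38 rad and linear speed of hub below 0.01 m/s); the robot touches nothing.
It fails at once if the hub is lifted off the spindle (more than 33 mm above the seat) (z of hub in the frame of seat above 0.033 m).
It fails at once if another thing on the bench is moved by more than 20 mm (distance of any of die_block, bush, big_nut, spanner, screwdriver, oil_tin, ram_pin from where it was at the start of the episode above 0.02 m).
It also fails if it takes over 48 s, if anything falls off the work surface, if the arm or the gripper's body presses on something with over 40 N, if the wrist force passes 120 N, or if a joint passes its speed limit or range.

## Working session

There is one attempt and no reset: what is moved stays moved. The work goes in short steps, Python scripts to look and compute and a tool call to move; the robot and the scene stay as the last step left them, time stands still between calls to the robot, and variables do not carry over. Pictures are saved under pics/ and viewed, about 8 in all and at most 12, crops included, and the job is handed in when it is done.

Besides the shell and the picture viewer there is one more tool, called after "Emit:" by a JSON object that holds its "name" and its "arguments", one argument or row to a line. carry_out: Moves the arm, as the interface text tells. Shifts and turns lie within -1 to 1; 1 stands for 0.1 m of shift or 45 degrees of turn. Its arguments: {"type":"object","properties":{"steps":{"type":"array","items":{"type":"number"}},"grip_force":{"type":"number"}},"required":["steps"]}

```bash
mkdir -p pics; cat > h.py <<'E'
import numpy as np, cv2
from cell import arm, get_image, camera_info
def K(n):
    c=camera_info(n); f=200/np.tan(np.radians(c["fovy"])/2); return c,f
def world(n,u,v,d):
    c,f=K(n); p=np.array([(u-c["cx"])*d/f,(v-c["cy"])*d/f,d])
    return np.array(c["R"]).T@(p-np.array(c["t"]))
def cloud(n,D):
    c,f=K(n); v,u=np.mgrid[:400,:640]
    P=np.stack([(u-c["cx"])*D/f,(v-c["cy"])*D/f,D],-1)
    return (P-np.array(c["t"]))@np.array(c["R"])
E
python3 - <<'E'
from h import *
print(arm.observe(), arm.grip_point_offset)
for n in("top","side"):
    I,D=get_image(n); np.savez(f"{n}0.npz",I=I,D=D)
    cv2.imwrite(f"pics/{n}0.png",I[:,:,::-1]); c,f=K(n); print(n,f,-np.array(c["R"]).T@np.array(c["t"]),np.array(c["R"]))
E
```

```text
{'clock': 0.0, 'joints': array([-1.39756702,  0.43522199,  0.0249642 ,  1.57407197, -0.01161305,
        1.13399052, -0.07509309]), 'dq': array([ 0.00065318, -0.00090108, -0.00129698, -0.00110364,  0.00064816,
        0.00050901, -0.00285728]), 'joint_efforts': array([-9.93828835e-04, -6.67842221e+01,  9.84621719e-01, -3.14453638e+01,
       -6.04641368e-02,  4.30758926e-02,  1.74804127e-04]), 'position': array([0.17012516, 0.60088402, 0.22595519]), 'ee_rot': array([-1.56147231,  0.216674  , -0.21653557]), 'force': array([-0.1919184 , -0.07310258, -0.49347788]), 'ft_torque': array([-0.04672327,  0.02666696, -0.02150686]), 'width': 0.9999713697439375} 0.0188
top 501.96836324515755 [0.33422614 0.02700578 1.75759323] [[ 0.0042582  -0.99998647 -0.00298844]
 [-0.99552122 -0.00395691 -0.09445547]
 [ 0.09444237  0.00337727 -0.9955246 ]]
side 386.54890816836513 [0.48921532 0.79817579 0.84073291] [[-9.99923329e-01 -1.23752693e-02  4.35205196e-04]
 [-8.73715309e-03  6.80185859e-01 -7.32987626e-01]
 [ 8.77489885e-03 -7.32935229e-01 -6.80241833e-01]]
```

View pics/top0.png

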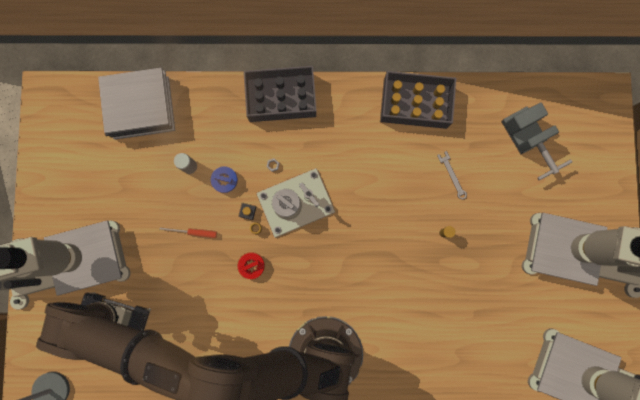

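View pics/side0.png

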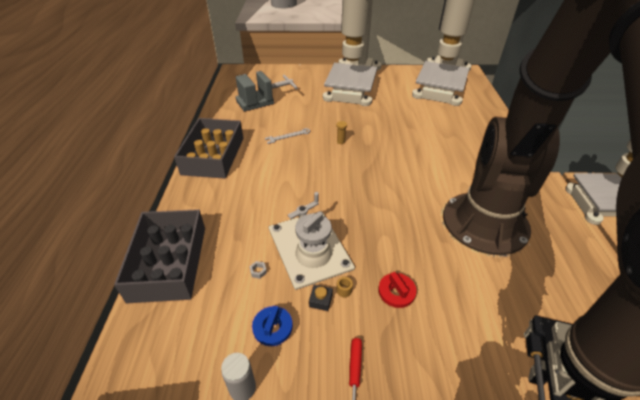

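Both views show the grey hub on the white stand: top (286,204), side (314,230). The look-alikes are the blue one at top (224,180) and the red one at top (251,266). By its colour and its place on the stand, the grey one is the hub. The keeper is at top (312,193), on the right of the stand.

```bash
python3 - <<'E'
from h import *
a=np.load("top0.npz");b=np.load("side0.npz")
A=cv2.resize(a["I"][155:245,235:355],None,fx=5,fy=5,interpolation=cv2.INTER_CUBIC)[:,:,::-1]
B=cv2.resize(b["I"][180:300,250:370],None,fx=5,fy=5,interpolation=cv2.INTER_CUBIC)[:,:,::-1]
cv2.imwrite("pics/ctop.png",A); cv2.imwrite("pics/cside.png",B)
for n,d,(r0,r1,c0,c1) in(("top",a,(155,245,235,355)),("side",b,(180,300,250,370))):
    P=cloud(n,d["D"].astype(float)); ok=np.zeros((400,640),bool); ok[r0:r1,c0:c1]=1; ok&=d["D"]>0
    Q=P[ok]
    for lo,hi in((.008,.02),(.1,.115),(.116,.128),(.129,.155)):
        m=(Q[:,2]>lo)&(Q[:,2]<hi); q=Q[m]
        print(n,lo,hi,m.sum(),np.median(q,0).round(4),q.min(0).round(3),q.max(0).round(3))
E
```

```text
top 0.008 0.02 2119 [0.5189 0.092  0.0135] [ 0.373 -0.101  0.008] [0.688 0.315 0.02 ]
top 0.1 0.115 162 [0.5316 0.0701 0.1093] [0.463 0.032 0.1  ] [0.576 0.174 0.115]
top 0.116 0.128 410 [0.5082 0.1303 0.1217] [0.465 0.025 0.116] [0.568 0.177 0.128]
top 0.129 0.155 112 [0.5057 0.1284 0.1459] [0.471 0.025 0.129] [0.547 0.175 0.155]
side 0.008 0.02 2500 [0.545  0.1611 0.0141] [ 0.4   -0.029  0.008] [0.674 0.27  0.02 ]
side 0.1 0.115 313 [0.5294 0.0732 0.1093] [0.465 0.027 0.1  ] [0.576 0.179 0.115]
side 0.116 0.128 577 [0.5101 0.1423 0.1219] [0.465 0.028 0.116] [0.554 0.178 0.128]
side 0.129 0.155 226 [0.508  0.1339 0.1447] [0.486 0.026 0.129] [0.533 0.162 0.151]
```

View pics/ctop.png

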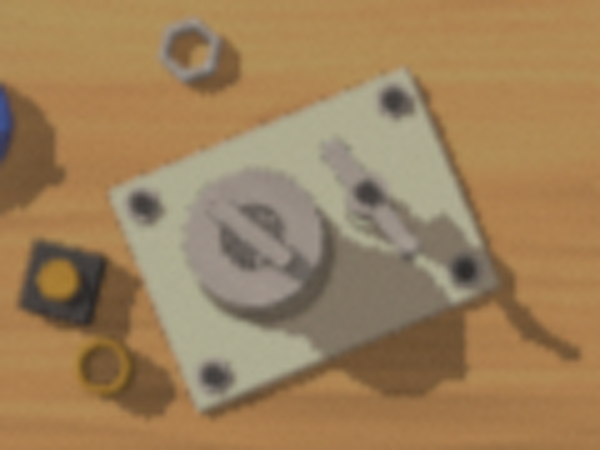

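View pics/cside.png

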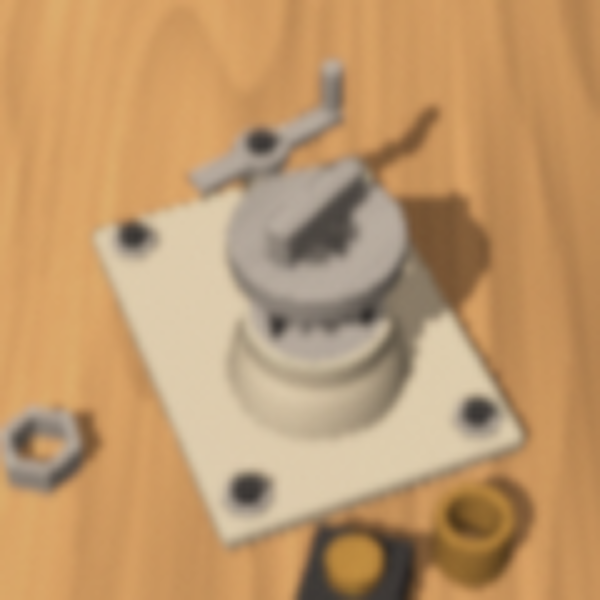

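The crops agree. In the top crop the plate corners are at (110,190), (405,68), (497,285) and (203,410). The hub flange is at about (257,240), with its tongue running from (212,208) to (292,272). The keeper bolt is at (368,192), its arm tip at (330,148) and its pin tail at (408,248). In the side crop the pin top is at (332,65). Next I turn these into world positions.

```bash
cat >> h.py <<'E'
def ray(n,u,v,z):
    c,f=K(n); R=np.array(c["R"]); o=-R.T@np.array(c["t"]); d=R.T@np.array([(u-c["cx"])/f,(v-c["cy"])/f,1]); return o+d*(z-o[2])/d[2]
E
python3 - <<'E'
from h import *
T=lambda x,y,z: ray("top",235+x/5-.4,155+y/5-.4,z)
S=lambda x,y,z: ray("side",250+x/5-.4,180+y/5-.4,z)
def plate(F,c):
    c=np.array([F(*p,.014) for p in c]); print("corners",c.round(4).tolist(),"sides",np.linalg.norm(np.roll(c,-1,0)-c,axis=1).round(3),"ang",np.degrees(np.arctan2(*(np.roll(c,-1,0)-c).T[[1,0]])).round(1),"ctr",c.mean(0).round(4))
plate(T,[(110,190),(405,68),(497,285),(203,410)])
plate(S,[(95,235),(525,437),(227,545)][:3])
print("flange T",T(257,240,.122),"pivot T",T(368,192,.112),"pin T",T(410,245,.141),"armtip",T(330,145,.109),"pin base T",T(408,252,.109))
print("S pivot",S(261,142,.112),"pin",S(332,65,.141),"armtip",S(203,185,.109))
for n in("top","side"):
    d=np.load(n+"0.npz"); Q=cloud(n,d["D"].astype(float)).reshape(-1,3); Q=Q[d["D"].ravel()>0]
    r=np.hypot(Q[:,0]-.508,Q[:,1]-.133)
    t=Q[(r<.045)&(Q[:,2]>.138)&(Q[:,2]<.156)]
    (c,s,a)=cv2.minAreaRect(t[:,:2].astype(np.float32)*1000)
    e=np.linalg.svd(t[:,:2]-t[:,:2].mean(0))[2][0]
    print(n,"tongue",len(t),t.mean(0).round(4),c,s,a,"dir",np.degrees(np.arctan2(e[1],e[0])))
    f=Q[(r<.06)&(Q[:,2]>.117)&(Q[:,2]<.127)]
    print(" flange rect",cv2.minEnclosingCircle(f[:,:2].astype(np.float32)*1000), np.median(f[:,2]))
    p=Q[(np.hypot(Q[:,0]-.52,Q[:,1]-.06)<.08)&(Q[:,2]>.125)&(Q[:,1]<.07)]; print(" pin",p.mean(0),len(p))
    k=Q[(np.hypot(Q[:,0]-.53,Q[:,1]-.06)<.09)&(abs(Q[:,2]-.109)<.005)&(Q[:,1]<.085)]; print(" keeper",k.mean(0),len(k),k.min(0),k.max(0))
E
```

```text
corners [[0.5523, 0.2402, 0.014], [0.6395, 0.0341, 0.014], [0.4866, -0.0307, 0.014], [0.3987, 0.1733, 0.014]] sides [0.224 0.166 0.222 0.168] ang [ -67.1 -157.   113.3   23.6] ctr [0.5193 0.1042 0.014 ]
corners [[0.6402, 0.0366, 0.014], [0.399, 0.1777, 0.014], [0.552, 0.2461, 0.014]] sides [0.279 0.168 0.227] ang [149.7  24.1 -67.2] ctr [0.5304 0.1535 0.014 ]
flange T [0.50616981 0.13012304 0.122     ] pivot T [0.53938622 0.05774129 0.112     ] pin T [0.50130794 0.02980674 0.141     ] armtip [0.57104595 0.08316678 0.109     ] pin base T [0.49996457 0.03116344 0.109     ]
S pivot [0.54023591 0.05799886 0.112     ] pin [0.50247025 0.02789695 0.141     ] armtip [0.56966709 0.08764992 0.109     ]
top tongue 86 [0.5083 0.1325 0.1474] (508.556884765625, 133.12802124023438) (62.01144027709961, 14.003725051879883) 51.38003158569336 dir -128.6220788665551
 flange rect ((509.0457458496094, 132.8594970703125), 45.782928466796875) 0.1219963652543352
 pin [0.5016288  0.03013428 0.14099505] 12
 keeper [0.54075182 0.05951723 0.10935113] 101 [0.49702882 0.03182096 0.10450114] [0.57594804 0.08189761 0.11399247]
side tongue 154 [0.5091 0.1348 0.146 ] (509.23431396484375, 132.24435424804688) (64.04042053222656, 15.688492774963379) 52.145965576171875 dir 51.10337303304258
 flange rect ((509.06549072265625, 131.16319274902344), 47.28474807739258) 0.12189927852110763
 pin [0.50243381 0.03107265 0.1351236 ] 31
 keeper [0.53767268 0.05860304 0.10908268] 173 [0.49699251 0.02698338 0.10407068] [0.5761112  0.08468084 0.11394252]
```

```bash
python3 - <<'E'
from h import *
from scipy.spatial.transform import Rotation as Ro
R=Ro.from_rotvec(arm.observe()["ee_rot"]).as_matrix(); print(R.round(3), "jaw dir deg",np.degrees(np.arctan2(R[1,2],R[0,2])))
print(camera_info("wrist"))
E
```

```text
[[ 0.962 -0.     0.272]
 [-0.272 -0.001  0.962]
 [ 0.    -1.    -0.001]] jaw dir deg 74.19445290598226
{'fovy': 67.28901842080035, 'cx': 320.8227517503114, 'cy': 195.66017902697277, 'tool_from_camera': array([[-9.42572953e-04,  9.51972915e-01,  3.06180798e-01,
        -8.47644813e-02],
       [-1.50623028e-04, -3.06181066e-01,  9.51973283e-01,
        -1.56153346e-01],
       [ 9.99999544e-01,  8.51186391e-04,  4.31987034e-04,
         6.52284803e-05],
       [ 0.00000000e+00,  0.00000000e+00,  0.00000000e+00,
         1.00000000e+00]])}
```

Emit:
{"name": "carry_out", "arguments": {
  "steps": [0.6, 0.35, -0.47, 0.1, 0, 0.6, 0.7, -0.94, 0.1, 0, 0.6, 0.7, -0.94, 0.1, 0]
}}

```text
clock: 0.4
position: [0.2441, 0.5031, 0.2367]
ee_rot: [-1.561, 0.219, -0.222]
force: [0.6, -0.4, -0.2]
width: 0.786
```

Emit:
{"name": "carry_out", "arguments": {
  "steps": [0.6, 0.2, -0.27, 0, -0.19, 0.6, 0.4, -0.55, 0, -0.38, 0.6, 0.6, -0.83, 0, -0.57, 0.6, 0.7, -0.98, 0, -0.75]
}}

```text
clock: 0.8
position: [0.312, 0.4067, 0.2366]
ee_rot: [-1.462, 0.682, -0.683]
force: [0.2, -0.2, -0.4]
width: 0.603
```

Emit:
{"name": "carry_out", "arguments": {
  "steps": [0.6, 0.2, -0.27, 0, -0.19, 0.6, 0.4, -0.55, 0, -0.38, 0.6, 0.6, -0.83, 0, -0.57, 0.6, 0.7, -0.98, 0, -0.75]
}}

```text
clock: 1.2
position: [0.3817, 0.3087, 0.2367]
ee_rot: [-1.259, 1.129, -1.13]
force: [0.1, 1.6, -0.1]
width: 0.603
```

Emit:
{"name": "carry_out", "arguments": {
  "steps": [0.6, 0.2, -0.27, 0, -0.19, 0.6, 0.4, -0.55, 0, -0.38, 0.6, 0.6, -0.83, 0, -0.57, 0.6, 0.7, -0.95, 0, -0.75, 0.6, 0.7, -0.95, 0, -0.75]
}}

```text
clock: 1.7
position: [0.4515, 0.2142, 0.2367]
ee_rot: [-0.943, 1.552, -1.554]
force: [-0.0, 0.4, 0.2]
width: 0.601
```

```bash
cat >> h.py <<'E'
from scipy.spatial.transform import Rotation as Ro
def pose():
    s=arm.observe(); R=Ro.from_rotvec(s["ee_rot"]).as_matrix()
    print("t",round(s["clock"],2),"p",s["position"].round(4),"jaw",round(float(np.degrees(np.arctan2(R[1,2],R[0,2]))),2),"tilt",R[:,1].round(3),"q",s["joints"].round(2),"F",s["force"].round(1),"M",s["ft_torque"].round(2),"w",round(s["width"],3))
    return s,R
E
python3 -c "from h import *; pose()"
```

```text
t 1.7 p [0.4515 0.2142 0.2367] jaw -27.5 tilt [ 0.001 -0.001 -1.   ] q [-0.98  0.23  0.52  1.89 -0.13  1.06 -0.88] F [-0.   0.4  0.2] M [-0.13  0.07 -0.02] w 0.601
```

Emit:
{"name": "carry_out", "arguments": {
  "steps": [0.6, 0.29, -0.41, 0, -0.12, 0.6, 0.57, -0.82, 0, -0.245, 0.6, 0.57, -0.82, 0, -0.245, 0.6, 0.57, -0.82, 0, -0.245]
}}

```text
clock: 2.1
position: [0.5072, 0.1343, 0.2364]
ee_rot: [-0.819, 1.679, -1.679]
force: [-0.1, 0.7, -0.8]
width: 0.602
```

```bash
python3 - <<'E'
from h import *
s,R=pose(); I,D=get_image("wrist"); cv2.imwrite("pics/w1.png",I[:,:,::-1])
c,f=K("wrist"); M=np.array(c["tool_from_camera"]); v,u=np.mgrid[:400,:640]; D=D.astype(float)
P=np.stack([(u-c["cx"])*D/f,(v-c["cy"])*D/f,D],-1)@M[:3,:3].T+M[:3,3]
Q=(P@R.T+s["position"])[D>0]
r=np.hypot(Q[:,0]-.509,Q[:,1]-.1325)
t=Q[(r<.045)&(Q[:,2]>.14)&(Q[:,2]<.156)]; print(len(t),t.mean(0),cv2.minAreaRect(t[:,:2].astype(np.float32)*1000))
f=Q[(r<.06)&(Q[:,2]>.117)&(Q[:,2]<.127)]; print(cv2.minEnclosingCircle(f[:,:2].astype(np.float32)*1000),len(f),np.median(f[:,2]))
E
```

```text
t 2.1 p [0.5072 0.1343 0.2364] jaw -38.03 tilt [-0.001 -0.    -1.   ] q [-0.83  0.28  0.6   1.84 -0.18  1.08 -0.83] F [-0.1  0.7 -0.8] M [-0.09  0.13  0.  ] w 0.602
1105 [0.50942855 0.13550357 0.14595396] ((508.2802429199219, 134.29904174804688), (61.98065185546875, 13.6748046875), 52.49182891845703)
((508.17523193359375, 134.2890625), 45.93729782104492) 4984 0.12001879170687657
```

View pics/w1.png

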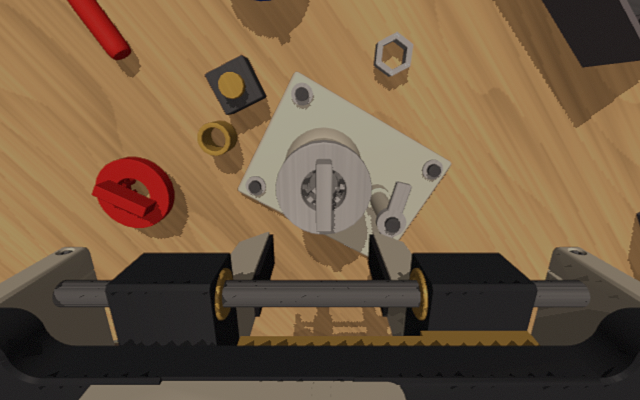

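The wrist picture shows the tongue running vertically at columns 316–331, centred at (323,193), between the fingers. The jaws are square to it. Now I descend and grip.

Emit:
{"name": "carry_out", "arguments": {
  "steps": [0.5, 0.01, -0.01, -0.3, 0, 0.5, 0.01, -0.01, -0.6, 0, 0.5, 0.01, -0.01, -0.9, 0, 0.5, 0.01, -0.01, -0.9, 0]
}}

```text
clock: 2.55
position: [0.5048, 0.1349, 0.1435]
ee_rot: [-0.828, 1.68, -1.677]
force: [-0.1, -0.5, 1.0]
width: 0.5
```

Emit:
{"name": "carry_out", "arguments": {
  "steps": [0.5, 0, 0, -0.18, 0, 0.5, 0, 0, -0.18, 0, 0, 0, 0, -0.18, 0, 0, 0, 0, -0.18, 0, 0, 0, 0, -0.18, 0, 0, 0, 0, -0.18, 0, 0, 0, 0, -0.18, 0],
  "grip_force": 30
}}

```text
clock: 3.25
position: [0.5088, 0.1334, 0.1292]
ee_rot: [-0.816, 1.679, -1.68]
force: [0.4, -0.5, 2.2]
width: 0.151
```

```bash
python3 -c "from h import *; pose()"
```

```text
t 3.25 p [0.5088 0.1334 0.1292] jaw -38.09 tilt [ 0.001  0.    -1.   ] q [-0.76  0.41  0.55  1.97 -0.29  0.84 -0.73] F [ 0.4 -0.5  2.2] M [-0.05 -0.03  0.01] w 0.151
```

Gripped at the tongue's width (13.9 mm), with almost no side load. Next I turn about −6.5° with light pressure and rock.

Emit:
{"name": "carry_out", "arguments": {
  "steps": [0, 0, 0, -0.02, -0.1, 0, 0, 0, -0.04, -0.15, 0, 0, 0, -0.05, -0.2, 0, 0, 0, -0.06, -0.15, 0, 0, 0, -0.06, -0.1, 0, 0, 0, -0.06, -0.15],
  "grip_force": 40
}}

```text
clock: 3.85
position: [0.5087, 0.1335, 0.1233]
ee_rot: [-0.731, 1.757, -1.757]
force: [0.8, -0.3, 3.3]
width: 0.15
```

```bash
python3 -c "from h import *; pose()"
```

```text
t 3.85 p [0.5087 0.1335 0.1233] jaw -44.77 tilt [ 0.001  0.001 -1.   ] q [-0.78  0.43  0.57  1.97 -0.31  0.83 -0.82] F [ 0.8 -0.3  3.3] M [0.02 0.15 0.14] w 0.15
```

Emit:
{"name": "carry_out", "arguments": {
  "steps": [0, 0, 0, -0.04, 0.03, 0, 0, 0, -0.08, -0.03, 0, 0, 0, -0.12, 0.03, 0, 0, 0, -0.14, -0.03, 0, 0, 0, -0.16, 0]
}}

```text
clock: 4.35
position: [0.5089, 0.1336, 0.1073]
ee_rot: [-0.729, 1.759, -1.758]
force: [-0.8, -0.4, 6.1]
width: 0.146
```

```bash
python3 - <<'E'
from h import *
s,R=pose()
d=dict(zip("ID",get_image("side"))); Q=cloud("side",d["D"].astype(float)).reshape(-1,3)
r=np.hypot(Q[:,0]-.509,Q[:,1]-.1325); m=(r<.044)&(Q[:,1]>.14)
h,e=np.histogram(Q[m][:,2],bins=np.arange(.06,.16,.004)); print([(round(b,3),int(x)) for b,x in zip(e,h)])
cv2.imwrite("pics/s2.png",cv2.resize(d["I"][160:290,240:380],None,fx=4,fy=4,interpolation=cv2.INTER_CUBIC)[:,:,::-1])
E
```

```text
t 4.35 p [0.5089 0.1336 0.1073] jaw -44.91 tilt [ 0.001  0.001 -1.   ] q [-0.77  0.45  0.56  1.99 -0.33  0.79 -0.8 ] F [-0.8 -0.4  6.1] M [ 0.    0.19 -0.14] w 0.146
[(np.float64(0.06), 68), (np.float64(0.064), 18), (np.float64(0.068), 0), (np.float64(0.072), 0), (np.float64(0.076), 0), (np.float64(0.08), 4), (np.float64(0.084), 7), (np.float64(0.088), 8), (np.float64(0.092), 12), (np.float64(0.096), 117), (np.float64(0.1), 105), (np.float64(0.104), 16), (np.float64(0.108), 9), (np.float64(0.112), 10), (np.float64(0.116), 15), (np.float64(0.12), 25), (np.float64(0.124), 41), (np.float64(0.128), 10), (np.float64(0.132), 7), (np.float64(0.136), 6), (np.float64(0.14), 9), (np.float64(0.144), 4), (np.float64(0.148), 5), (np.float64(0.152), 1)]
```

View pics/s2.png

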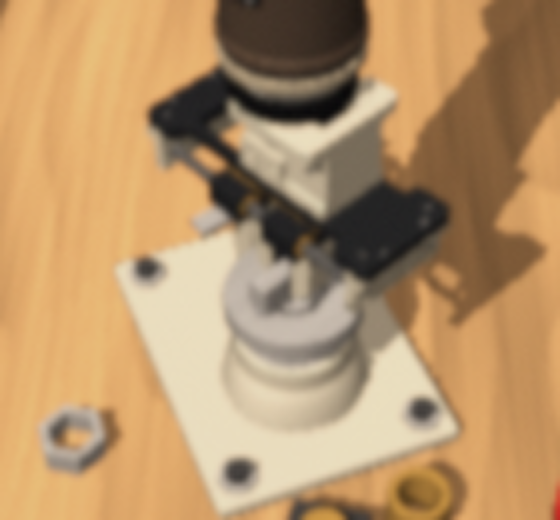

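The hub has meshed and gone down about 22 mm: the flange top is at about 0.100 and should reach 0.098. I press it the last bit until it stops firmly.

Emit:
{"name": "carry_out", "arguments": {
  "steps": [0, 0, 0, -0.015, 0.02, 0, 0, 0, -0.025, -0.02, 0, 0, 0, -0.03, 0, 0, 0, 0, -0.035, 0, 0, 0, 0, -0.035, 0]
}}

```text
clock: 4.9
position: [0.509, 0.1335, 0.1052]
ee_rot: [-0.728, 1.759, -1.757]
force: [-5.8, -0.7, 25.2]
width: 0.147
```

```bash
python3 -c "from h import *; pose()"
```

```text
t 4.9 p [0.509  0.1335 0.1052] jaw -44.87 tilt [ 0.002  0.002 -1.   ] q [-0.77  0.45  0.56  1.99 -0.33  0.79 -0.8 ] F [-5.8 -0.7 25.2] M [-0.2   1.56 -0.12] w 0.147
```

Downward travel stopped at 24.0 mm with 25 N, so the hub is home. Now I release it, lift off, and check from above before moving the keeper.

Emit:
{"name": "carry_out", "arguments": {
  "steps": [0, 0, 0, 0.035, 0, 0.35, 0, 0, 0.035, 0, 0.35, 0, 0, 0.035, 0, 0.35, 0, 0, 0.035, 0, 0.35, 0, 0, 0.3, 0, 0.35, 0, 0, 0.7, 0, 0.35, 0, 0, 0.95, 0, 0.25, 0, 0, 0.95, 0, 0.25, 0, 0, 0.95, 0]
}}

```text
clock: 5.8
position: [0.5083, 0.1336, 0.1983]
ee_rot: [-0.731, 1.758, -1.757]
force: [0.5, -0.8, -0.8]
width: 0.265
```

```bash
cat >> h.py <<'E'
def wcloud(s,R,D):
    c,f=K("wrist"); M=np.array(c["tool_from_camera"]); v,u=np.mgrid[:400,:640]; D=D.astype(float)
    P=np.stack([(u-c["cx"])*D/f,(v-c["cy"])*D/f,D],-1)@M[:3,:3].T+M[:3,3]
    return (P@R.T+s["position"])
E
python3 - <<'E'
from h import *
s,R=pose(); I,D=get_image("wrist"); cv2.imwrite("pics/w2.png",I[:,:,::-1])
Q=wcloud(s,R,D)[D>0]
r=np.hypot(Q[:,0]-.509,Q[:,1]-.1335)
t=Q[(r<.045)&(Q[:,2]>.114)&(Q[:,2]<.13)]; print("tongue",len(t),np.median(t[:,2]),cv2.minAreaRect(t[:,:2].astype(np.float32)*1000))
f=Q[(r<.043)&(r>.026)&(Q[:,2]<.107)&(Q[:,2]>.09)]; print("flange z",np.median(f[:,2]),f[:,2].std())
A=np.c_[f[:,:2],np.ones(len(f))]; print("plane",np.linalg.lstsq(A,f[:,2],rcond=None)[0])
p=Q[(np.hypot(Q[:,0]-.502,Q[:,1]-.03)<.02)&(Q[:,2]>.132)&(Q[:,2]<.15)]; print("pin",len(p),np.median(p,0) if len(p) else 0)
E
```

```text
t 5.8 p [0.5083 0.1336 0.1983] jaw -44.81 tilt [ 0.001  0.001 -1.   ] q [-0.84  0.33  0.63  1.89 -0.23  0.99 -0.89] F [ 0.5 -0.8 -0.8] M [-0.1  0.1  0. ] w 0.265
tongue 1228 0.12209005120619 ((507.2536315917969, 134.42889404296875), (61.90323257446289, 13.912717819213867), 45.557987213134766)
flange z 0.09616076449810235 0.0008992719932895586
plane [0.0006377  0.00183632 0.09562655]
pin 0 0
```

View pics/w2.png

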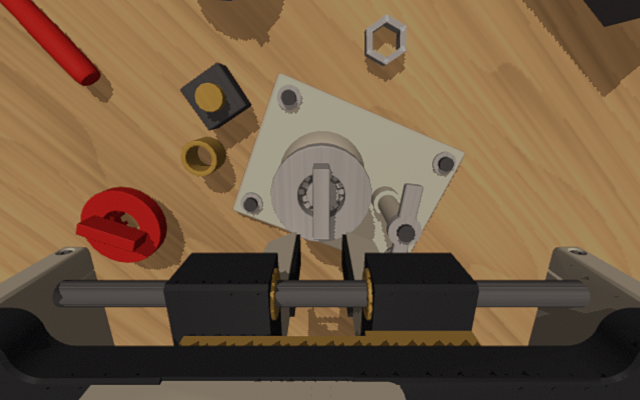

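The wrist view shows the hub down and level. The tongue is at (321,195), yaw 45.6°. The flange reads 0.096, and with the wrist camera's earlier 2 mm low bias that means 0.098, which is home. The keeper is still turned out, with its bolt at (404,233). Next I go over to the keeper pin.

Emit:
{"name": "carry_out", "arguments": {
  "steps": [0.25, -0.03, -0.45, -0.1, -0.1, 0.25, -0.07, -0.9, -0.2, -0.195, 0.25, -0.07, -1.0, -0.25, -0.195, 0.25, -0.07, -1.0, -0.25, -0.195, 0.25, -0.07, -1.0, -0.25, -0.195]
}}

```text
clock: 6.35
position: [0.501, 0.0344, 0.1726]
ee_rot: [-0.613, 1.857, -1.856]
force: [-0.1, 0.4, 0.2]
width: 0.25
```

```bash
python3 - <<'E'
from h import *
pose(); I,D=get_image("side"); cv2.imwrite("pics/s3.png",cv2.resize(I[150:280,240:380],None,fx=4,fy=4,interpolation=cv2.INTER_CUBIC)[:,:,::-1])
E
```

```text
t 6.35 p [0.501  0.0344 0.1726] jaw -53.55 tilt [-0.001 -0.    -1.   ] q [-0.7   0.33  0.68  1.98 -0.26  0.92 -0.82] F [-0.1  0.4  0.2] M [-0.02  0.14 -0.02] w 0.25
```

View pics/s3.png

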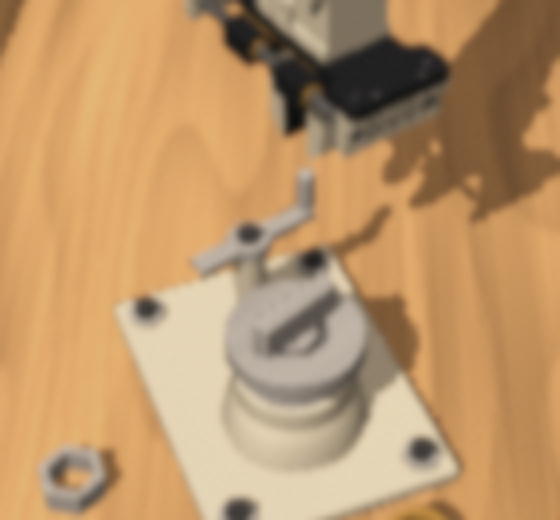

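The side view shows the hub seated and the gripper above the keeper pin, whose top is at (306,175), between the fingers. I centre the gripper on it and go down.

Emit:
{"name": "carry_out", "arguments": {
  "steps": [0.25, 0.01, -0.044, -0.1, 0, 0.25, 0.01, -0.044, -0.2, 0, 0.25, 0.01, -0.044, -0.35, 0, 0.25, 0.01, -0.044, -0.52, 0, 0.25, 0.01, -0.044, -0.52, 0]
}}

```text
clock: 6.9
position: [0.5006, 0.0294, 0.1189]
ee_rot: [-0.616, 1.858, -1.858]
force: [-0.7, -0.7, -1.3]
width: 0.251
```

```bash
python3 - <<'E'
from h import *
s,R=pose()
piv=np.array([.5397,.058]); d=np.array([.5085,.1335])-piv; print("pivot-hub dist",np.hypot(*d),"stop dir",np.degrees(np.arctan2(*d[::-1])))
for a in range(216,312,8):
    p=piv+.048*np.array([np.cos(np.radians(a)),np.sin(np.radians(a))]); print(a,p.round(4),"shift units",((p-s["position"][:2])*10).round(3),"spin",round((a+90-360-(-53.6))/45,3))
E
```

```text
t 6.9 p [0.5006 0.0294 0.1189] jaw -53.56 tilt [-0.004 -0.001 -1.   ] q [-0.64  0.41  0.63  2.03 -0.33  0.8  -0.75] F [-0.7 -0.7 -1.3] M [-0.1   0.14 -0.01] w 0.251
pivot-hub dist 0.08169265572865166 stop dir 112.4526178557422
216 [0.5009 0.0298] shift units [0.003 0.004] spin -0.009
224 [0.5052 0.0247] shift units [ 0.046 -0.047] spin 0.169
232 [0.5101 0.0202] shift units [ 0.096 -0.092] spin 0.347
240 [0.5157 0.0164] shift units [ 0.151 -0.13 ] spin 0.524
248 [0.5217 0.0135] shift units [ 0.212 -0.159] spin 0.702
256 [0.5281 0.0114] shift units [ 0.275 -0.18 ] spin 0.88
264 [0.5347 0.0103] shift units [ 0.341 -0.191] spin 1.058
272 [0.5414 0.01  ] shift units [ 0.408 -0.194] spin 1.236
280 [0.548  0.0107] shift units [ 0.475 -0.187] spin 1.413
288 [0.5545 0.0123] shift units [ 0.54 -0.17] spin 1.591
296 [0.5607 0.0149] shift units [ 0.602 -0.145] spin 1.769
304 [0.5665 0.0182] shift units [ 0.66  -0.112] spin 1.947
```

Emit:
{"name": "carry_out", "arguments": {
  "steps": [0.25, 0.046, -0.047, 0, 0.17, 0.25, 0.096, -0.092, 0, 0.35, 0.25, 0.151, -0.13, 0, 0.525, 0.25, 0.212, -0.159, 0, 0.7, 0.25, 0.275, -0.18, 0, 0.88]
}}

```text
clock: 7.4
position: [0.5295, 0.0114, 0.1213]
ee_rot: [-1.087, 1.383, -1.382]
force: [-1.0, 2.0, -1.6]
width: 0.253
```

```bash
python3 -c "from h import *; pose()"
```

```text
t 7.4 p [0.5295 0.0114 0.1213] jaw -13.65 tilt [-0.001  0.    -1.   ] q [-0.45  0.42  0.44  1.96 -0.24  0.82 -0.12] F [-1.   2.  -1.6] M [ 0.21  0.35 -0.04] w 0.253
```

Emit:
{"name": "carry_out", "arguments": {
  "steps": [0.25, 0.066, -0.011, 0, 0.178, 0.25, 0.133, -0.014, 0, 0.355, 0.25, 0.2, -0.007, 0, 0.533, 0.25, 0.265, 0.01, 0, 0.71, 0.25, 0.312, 0.027, 0, 0.84, 0.25, 0.312, 0.027, 0, 0.84]
}}

```text
clock: 8.0
position: [0.5613, 0.0139, 0.1214]
ee_rot: [-1.378, 0.897, -0.897]
force: [-0.2, 0.1, 0.4]
width: 0.243
```

```bash
python3 -c "from h import *; pose()"
```

```text
t 8.0 p [0.5613 0.0139 0.1214] jaw 23.91 tilt [ 0.  0. -1.] q [-0.31  0.45  0.26  1.87 -0.15  0.84  0.44] F [-0.2  0.1  0.4] M [-0.04  0.03 -0.01] w 0.243
```

Emit:
{"name": "carry_out", "arguments": {
  "steps": [0.25, 0.02, 0.01, 0, 0.04, 0.25, 0.04, 0.02, 0, 0.08, 0.25, 0.05, 0.025, 0, 0.1, 0.25, 0.05, 0.025, 0, 0.1]
}}

```text
clock: 8.4
position: [0.5658, 0.0159, 0.1212]
ee_rot: [-1.404, 0.839, -0.838]
force: [-2.1, -1.8, 1.1]
width: 0.248
```

```bash
python3 -c "from h import *; pose()"
```

```text
t 8.4 p [0.5658 0.0159 0.1212] jaw 28.28 tilt [-0. -0. -1.] q [-0.3   0.45  0.24  1.86 -0.14  0.85  0.51] F [-2.1 -1.8  1.1] M [-0.51  0.39  0.02] w 0.248
```

Emit:
{"name": "carry_out", "arguments": {
  "steps": [0.25, 0.01, 0.005, 0, 0, 0.25, 0.02, 0.01, 0, 0, 0.25, 0.02, 0.01, 0, 0]
}}

```text
clock: 8.7
position: [0.566, 0.016, 0.121]
ee_rot: [-1.406, 0.842, -0.838]
force: [-7.8, -4.8, 6.1]
width: 0.245
```

```bash
python3 -c "from h import *; pose()"
```

```text
t 8.7 p [0.566 0.016 0.121] jaw 28.2 tilt [-0.004 -0.001 -1.   ] q [-0.3   0.46  0.24  1.85 -0.14  0.85  0.5 ] F [-7.8 -4.8  6.1] M [-1.04  1.84  0.02] w 0.245
```

The TCP stopped advancing while the force rose to 9 N, so the keeper is hard against something. I centre the fingers, lift clear and check.

Emit:
{"name": "carry_out", "arguments": {
  "steps": [0.25, -0.03, -0.015, 0, 0, 0.25, -0.065, -0.03, 0, 0, 0.25, -0.065, -0.03, 0, 0, 0.25, -0.065, -0.03, 0.2, 0, 0.25, -0.065, -0.03, 0.6, 0, 0.25, -0.065, -0.03, 1, 0]
}}

```text
clock: 9.3
position: [0.5612, 0.0145, 0.2221]
ee_rot: [-1.404, 0.839, -0.838]
force: [0.2, 0.5, 0.1]
width: 0.253
```

Emit:
{"name": "carry_out", "arguments": {
  "steps": [0.25, 0, -0.4, 0.4, 0, 0.25, 0, -0.9, 0.5, 0, 0.25, 0, -1, 0.5, 0, 0.25, 0, -1, 0.5, 0]
}}

```text
clock: 9.7
position: [0.5617, -0.0895, 0.2724]
ee_rot: [-1.401, 0.84, -0.845]
force: [-0.5, 0.7, 0.6]
width: 0.248
```

```bash
python3 - <<'E'
from h import *
pose()
a,Da=get_image("top"); b,Db=get_image("side")
A=cv2.resize(a[155:245,235:355],(640,480),interpolation=cv2.INTER_CUBIC)
B=cv2.resize(b[160:280,250:370],(480,480),interpolation=cv2.INTER_CUBIC)
cv2.imwrite("pics/top4.png",A[:,:,::-1]); cv2.imwrite("pics/side4.png",B[:,:,::-1])
for n,D in(("top",Da),("side",Db)):
    Q=cloud(n,D.astype(float)).reshape(-1,3); piv=np.array([.5397,.058])
    d=np.hypot(Q[:,0]-piv[0],Q[:,1]-piv[1])
    p=Q[(d>.035)&(d<.06)&(Q[:,2]>.125)&(Q[:,2]<.15)&(Q[:,1]<.06)]; m=p.mean(0); print(n,"pin",len(p),m.round(4),"ang",np.degrees(np.arctan2(m[1]-piv[1],m[0]-piv[0]))%360)
    r=np.hypot(Q[:,0]-.5085,Q[:,1]-.1335)
    f=Q[(r<.046)&(Q[:,2]>.09)&(Q[:,2]<.103)]; print(" flange z",np.median(f[:,2]),cv2.minEnclosingCircle(f[:,:2].astype(np.float32)*1000))
    t=Q[(r<.04)&(Q[:,2]>.118)&(Q[:,2]<.13)]; print(" tongue",cv2.minAreaRect(t[:,:2].astype(np.float32)*1000),np.median(t[:,2]))
E
```

```text
t 9.7 p [ 0.5617 -0.0895  0.2724] jaw 27.99 tilt [ 0.003 -0.001 -1.   ] q [-0.18  0.31  0.32  1.67 -0.1   1.18  0.66] F [-0.5  0.7  0.6] M [-0.05  0.06 -0.02] w 0.248
top pin 11 [0.5579 0.0154 0.1391] ang 293.1523565017202
 flange z 0.09737607107692313 ((507.9489440917969, 133.45433044433594), 45.50698471069336)
 tongue ((506.6415710449219, 133.65899658203125), (58.878456115722656, 11.816895484924316), 45.16061782836914) 0.12403944994027782
side pin 27 [0.5587 0.0166 0.1354] ang 294.61989423640773
 flange z 0.09784437936748505 ((508.4873046875, 133.44154357910156), 45.81438446044922)
 tongue ((507.593994140625, 132.40968322753906), (61.45008850097656, 16.549030303955078), 46.49189376831055) 0.12356025566714379
```

View pics/top4.png

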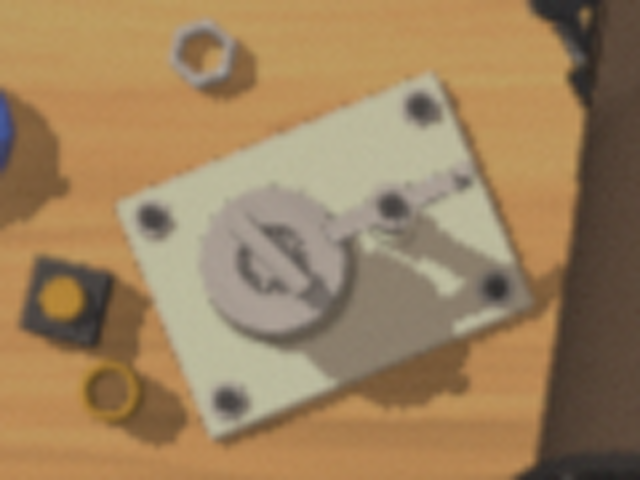

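View pics/side4.png

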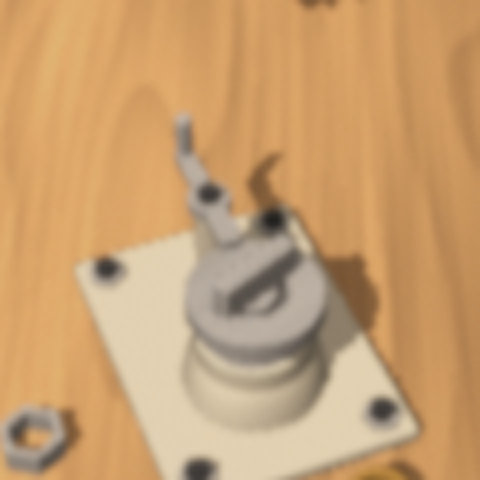

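Both pictures show the keeper arm pointing at the spindle and lying over the flange edge, at top (340,228) and side (228,235). The flange is at 0.0975, so the hub is home. The nearby bystanders have not moved, and the gripper is clear. I hand in now.

```bash
python3 -c "
from h import *
print(arm.sign_off())"
```

```text
the job is handed in; nothing more can be done
None
```

The hub is pressed home on its seat and the keeper is swung in to its stop over the flange. I handed the job in at about 9.8 s of the 48 s allowed.

- **Hub:** I gripped the tongue, turned it about −6.5° while rocking and pressing, and it meshed. It went down 24.0 mm and stopped firmly at 25 N. That was with the keeper still turned out.
- **Keeper:** I pushed its pin round with the fingers straddling it until it stopped against 9 N. I then backed off and lifted clear.

**Last checks:**
- **Hub:** the flange top reads 0.097–0.098 m (0.098 is home). The flange is centred within about 1 mm of where I gripped the hub. Its yaw is about 45.5°, against 45–46° needed.
- **Keeper:** the pin direction reads 293–295°, against about 292.5° for the stop.
- **Bystanders:** the nut, die block and bush look unmoved in the last pictures. I did not check the others again, but the arm went nowhere near them.
- **Disagreement:** the wrist camera read heights about 2 mm lower than the top and side cameras, both before and after pressing. I treated that as calibration error.

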